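# Buzz a visitor through the two-door lobby

## Task

Let a visitor through the two-door lobby from the guard's desk: with the fingertips, gently press the large round button right down, keep it down for about two seconds and let it come up; then do the same with the long bar button, and withdraw. Do not lift, tip or shift the button pods, and touch nothing else: the pods with the square and the small round button, the mouse, the network switch, the mug and the screwdriver stay as they are.

Things in the scene. Friction and masses are not known exactly. Their poses are not given: they have to be found in the camera images.
- round_pod: Loose desk pod: beige plastic box 76 x 76 mm, 36 mm high, 0.6 kg, on four rubber feet, with a dark grey LARGE ROUND flat-topped button, 38 mm across (outer door) in the middle of its top. Origin at the centre of the underside, z up, on the desk (desk top at z = 0). All four pods are alike but for the shape of the button; they stand in any order, turned up to 35 degrees.
- round_top (a point): Centre of the top face of the round pod's button, 52 mm above the desk when up; it goes down with the button.
- round_button (a joint): Travel of that button straight down into its pod: 0 = up, 0.008 m = right down (its top is then still 8 mm proud of the pod). Spring return: starts to move at about 2 N, right down at about 5.6 N, then a hard stop; springs up by itself when let go.
- bar_pod: Loose desk pod: beige plastic box 76 x 76 mm, 36 mm high, 0.6 kg, on four rubber feet, with a dark grey LONG BAR button, 60 mm long (along the pod's y axis) by 20 mm wide (inner door) in the middle of its top. Origin at the centre of the underside, z up, on the desk (desk top at z = 0). All four pods are alike but for the shape of the button; they stand in any order, turned up to 35 degrees.
- bar_top (a point): Centre of the top face of the bar pod's button, 52 mm above the desk when up; it goes down with the button.
- bar_button (a joint): Travel of that button straight down into its pod: 0 = up, 0.008 m = right down (its top is then still 8 mm proud of the pod). Spring return: starts to move at about 2 N, right down at about 5.6 N, then a hard stop; springs up by itself when let go.
- square_pod: Loose desk pod: beige plastic box 76 x 76 mm, 36 mm high, 0.6 kg, on four rubber feet, with a dark grey SQUARE button, 34 x 34 mm (not to be touched) in the middle of its top. Origin at the centre of the underside, z up, on the desk (desk top at z = 0). All four pods are alike but for the shape of the button; they stand in any order, turned up to 35 degrees.
- square_top (a point): Centre of the top face of the square pod's button, 52 mm above the desk when up; it goes down with the button.
- square_button (a joint): Travel of that button straight down into its pod: 0 = up, 0.008 m = right down (its top is then still 8 mm proud of the pod). Spring return: starts to move at about 2 N, right down at about 5.6 N, then a hard stop; springs up by itself when let go.
- small_pod: Loose desk pod: beige plastic box 76 x 76 mm, 36 mm high, 0.6 kg, on four rubber feet, with a dark grey SMALL ROUND button, 18 mm across (not to be touched) in the middle of its top. Origin at the centre of the underside, z up, on the desk (desk top at z = 0). All four pods are alike but for the shape of the button; they stand in any order, turned up to 35 degrees.
- small_top (a point): Centre of the top face of the small pod's button, 52 mm above the desk when up; it goes down with the button.
- small_button (a joint): Travel of that button straight down into its pod: 0 = up, 0.008 m = right down (its top is then still 8 mm proud of the pod). Spring return: starts to move at about 2 N, right down at about 5.6 N, then a hard stop; springs up by itself when let go.
- mouse: Bystander: loose grey computer mouse, 88 x 56 mm, 33 mm high, among the pods; origin under its centre.
- switch_box: Bystander: loose grey steel mini network switch, 70 x 100 mm, 26 mm high, among the pods; origin under its centre.
- mug: Bystander: loose white mug, 76 mm across, 92 mm high, at the left (+y) edge of the work; origin under its centre.
- driver: Bystander: loose screwdriver lying on the desk beyond the pods, about 200 mm long, 26 mm thick at the handle; origin on its underside.
Not all that is in view belongs to the job. What is shaped like the bar_pod but orange is not meant. What is shaped like the round_pod but green or red is not meant.

How it is judged:
By the outcome, as a careful person would: the job done as asked, in the order asked, and still so for the second after the job is handed in, with the robot touching nothing.
It also fails if it takes over 48 s, if anything falls off the work surface, if the arm or the gripper's body presses on something with over 40 N, if the wrist force passes 120 N, or if a joint passes its speed limit or range.

## Robot

A 7-joint arm with a two-finger parallel gripper is mounted at the origin on the work surface. World frame = base frame: x ahead of the robot, y to its left, z up, the work surface at z = 0. Lengths are in m, angles in rad, forces in N, time in s.
With the tool pointing down it reaches from about 0.35 to 0.9 m from the base axis. Payload 19.9 kg.
Tool frame: the origin (TCP) lies on the centre line of the jaws, within the pads' length; the fingertips stand 17 mm ahead of it and the grasp point (between the pads) lies 2 mm behind it (env.nose_length is the distance from the TCP to the fingertips, in m); x points along the fingers, y is the direction in which the jaws open and shut, and the axes are right-handed (so a half turn about x gives the same grasp; the last joint's range is limited). The gripper opens to 94 mm and grips with 3 to 60 N. Pads are 16 mm wide; open, the fingers measure 119 mm over their backs; the gripper's body (75 mm by 177 mm) begins 78 mm behind the grasp point.
Start: joints at [-1.278, 0.417, -0.01, 1.614, 0.005, 1.111, -0.053], TCP at [0.205, 0.59, 0.192] pointing down, gripper open.
Joint ranges: [-2.81, 2.81], [-0.39, 2.02], [-1.27, 1.25], [0.06, 2.57], [-1.19, 4.33], [0.19, 2], [-2.82, 2.82]. Speed limits (rad/s): [1.89, 1.89, 2.39, 2.39, 3.01, 3.01, 3.01].

## Interface

Orientations are given as a unit quaternion [x, y, z, w].
In Python, from plant import env gives the robot as it stands.
- The arm moves only by the shell command python3 -m pendant 'ROWS' [FORCE]. ROWS is JSON, a list of rows, each an object with "fingers": the finger opening in cm, from 0 to 9.4; "offset": the shift along the tool's x, y, z in cm, a list of three; "twist": the turn about the tool's x in degrees. A call has 1 to 8 rows; each row is the pose to reach, as a shift and turn from the pose commanded when the call began, along the tool's axes at that moment; what a row does not reach only later rows make up. A row lasts 1/10 s, in which the tool goes at most 50 mm and 8.59 degrees, less where a joint would pass 70% of its speed; a pose out of reach is approached as far as the arm can. A call with a gripper value outside its range is refused whole. The fingers move at their own pace and stop on an object; FORCE is the grip in N (left out, the last holds). Time passes only in rows, so rows that repeat a pose let the fingers close. It gives the time, the measured TCP pose, the force and the opening at its end, in the units of the state.
- env.get_state(): the state, without advancing time (a new reading comes with each control period).
- env.get_image(name): name is "scene" or "top" or "wrist"; returns a dict with "image" (420x560x3 uint8, blue, green, red), "z_map" (420x560 float32, m along the optical axis (not along the pixel's ray), 0 where there is no reading), "K" (3x3 intrinsics, pixels), "view" (4x4, takes a point from world to camera coordinates); the wrist camera has in their place "hand_eye" (4x4, takes a point from camera to tool coordinates, whose origin is the TCP and whose axes are the tool frame's). Camera axes: x right, y down, z forward; pixel columns grow to the right and rows downward; lengths in m; the calibration is good to about 2 mm. The wrist camera is an equidistant fisheye: a pixel r from the principal point sees the ray r / f radians off the axis. A picture is of the moment at which its call begins: read the wrist's pose just before it.
- env.hand_in(): hands the job in, once; it reports no verdict.
Trained networks look in the newest picture that a camera, given by its name, has taken for a name from the list of things; names that differ only in an ending like _2 or _b are one class to them, and where a whole thing is asked for, a point or a joint stands for the part that bears it (a point fixed in the world has none). Each returns a list of dicts, best first, with "confidence" (0 to 1); they miss things now and then, are a little off and sometimes report something else, mostly with a low value. They report only what shows in the picture. A call takes as long as a camera call. They do not tell look-alikes from the thing itself.
- env.outline_of(camera, name): "region" (420x560 bool, what is visible of it) and "location" ([column, row] in pixels, amid what is visible of it).
The state is a dict: "clock": time; "q": joint angles; "qd": joint speeds; "joint_torque": joint torques, N m; "tcp_pos": TCP position; "tool_rot": TCP orientation; "force": force on the tool from outside, world axes, zero at the start; "moment": the same for the moment, N m; "finger_gap": finger opening in m.
Only numpy, scipy, OpenCV 4.12 (cv2) and the standard library are available. Lean on these libraries where they do the work, as an engineer would, in place of code of your own. Each camera call takes 0.05 s, during which the arm holds its last target. There are 200 camera calls.

## Working session

There is one attempt and no reset: what is moved stays moved. The work goes in short steps, Python scripts to look and compute and a shell command to move; the robot and the scene stay as the last step left them, time stands still between calls to the robot, and variables do not carry over. Pictures are saved under pics/ and viewed, about 8 in all and at most 12, crops included, and the job is handed in when it is done.

```bash
mkdir -p pics; cat > h.py <<'E'
import numpy as np, cv2
from plant import env
def px2w(im,c,r,d=None):
    K=im["K"]; z=im["z_map"][int(round(r)),int(round(c))] if d is None else d
    p=np.array([(c-K[0,2])/K[0,0]*z,(r-K[1,2])/K[1,1]*z,z,1])
    return (np.linalg.inv(im["view"])@p)[:3]
def cloud(im):
    K=im["K"];z=im["z_map"];v,u=np.indices(z.shape)
    P=np.stack([(u-K[0,2])/K[0,0]*z,(v-K[1,2])/K[1,1]*z,z,np.ones_like(z)],-1)
    W=(P@np.linalg.inv(im["view"]).T)[...,:3]; W[z==0]=np.nan
    return W
E
python3 - <<'E'
from h import *
s=env.get_state(); print(s["clock"],s["tcp_pos"],s["tool_rot"],s["force"])
for cam in ["top","scene"]:
    im=env.get_image(cam); cv2.imwrite(f"pics/{cam}1.png",im["image"]); W=cloud(im)
    for n in ["round_pod","bar_pod","square_pod","small_pod","round_top","bar_top","mouse","mug","switch_box","driver"]:
        for o in env.outline_of(cam,n)[:4]:
            m=o["region"]; p=np.nanmedian(W[m],0); print(cam,n,round(o["confidence"],2),np.round(o["location"]),m.sum(),p.round(3))
print(env.get_state()["clock"])
E
```

```text
0.0 [0.20463865 0.59012116 0.19094295] [ 0.11703603  0.69732838 -0.1178915   0.69723547] [ 0.3819662  -0.09438856  0.20202503]
top round_pod 0.89 [380. 247.] 804 [ 0.464 -0.203  0.036]
top round_pod 0.81 [429. 219.] 840 [ 0.542 -0.345  0.035]
top round_pod 0.66 [419. 282.] 836 [ 0.361 -0.308  0.036]
top round_pod 0.26 [302. 196.] 890 [0.609 0.007 0.025]
top bar_pod 0.62 [310. 255.] 728 [ 0.444 -0.01   0.036]
top bar_pod 0.59 [349. 292.] 792 [ 0.338 -0.117  0.036]
top bar_pod 0.58 [267. 297.] 795 [0.331 0.096 0.036]
top square_pod 0.75 [240. 189.] 797 [0.625 0.176 0.035]
top small_pod 0.61 [239. 187.] 163 [0.628 0.178 0.051]
top small_pod 0.55 [229. 261.] 749 [0.432 0.204 0.035]
top round_top 0.71 [420. 285.] 169 [ 0.361 -0.312  0.051]
top round_top 0.58 [432. 218.] 160 [ 0.54  -0.351  0.051]
top round_top 0.49 [382. 248.] 165 [ 0.467 -0.205  0.05 ]
top round_top 0.24 [290. 121.] 405 [0.827 0.038 0.019]
top bar_top 0.69 [308. 253.] 166 [ 0.446 -0.009  0.051]
top bar_top 0.51 [270. 294.] 187 [0.332 0.096 0.05 ]
top bar_top 0.48 [350. 290.] 164 [ 0.341 -0.12   0.051]
top mouse 0.73 [372
[... 915 characters left out ...]
39 [ 0.472 -0.209  0.05 ]
scene bar_top 0.71 [230. 175.] 141 [0.332 0.09  0.049]
scene bar_top 0.57 [242. 211.] 151 [ 0.449 -0.013  0.05 ]
scene bar_top 0.42 [187. 223.] 165 [ 0.344 -0.121  0.05 ]
scene mouse 0.77 [249. 300.] 601 [ 0.65  -0.199  0.029]
scene mouse 0.62 [199. 262.] 122 [ 0.471 -0.208  0.051]
scene mouse 0.32 [346. 141.] 715 [0.566 0.432 0.057]
scene mug 0.68 [349. 140.] 676 [0.566 0.434 0.059]
scene switch_box 0.89 [285. 244.] 773 [0.614 0.001 0.025]
scene switch_box 0.15 [200. 267.] 152 [ 0.471 -0.209  0.05 ]
scene driver 0.95 [354. 276.] 298 [0.846 0.034 0.022]
scene driver 0.45 [323. 203.] 124 [0.629 0.174 0.05 ]
scene driver 0.36 [197. 265.] 718 [ 0.477 -0.213  0.035]
1.1
```

View pics/top1.png

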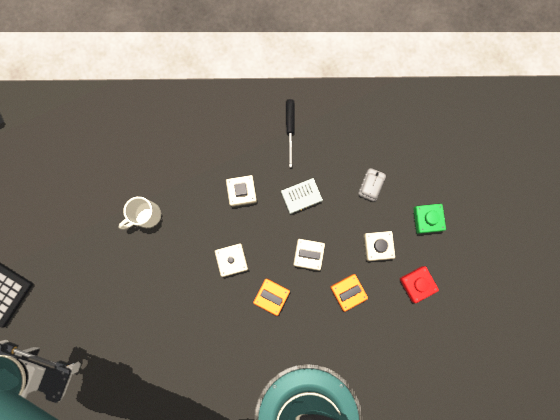

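View pics/scene1.png

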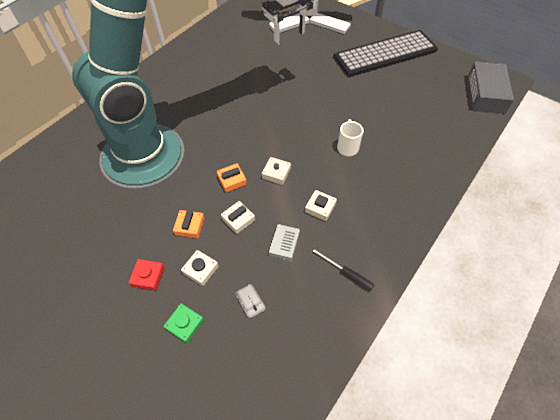

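The top picture shows the candidates:
- **Round:** beige with a large button (380,246), green (430,219), red (420,285), and the beige small-round pod (231,260).
- **Bar:** beige (309,254), orange (272,297) and orange (350,292). The square one is at (241,190).

I choose the beige ones at (380,246) and (309,254), and check them in a crop.

```bash
python3 - <<'E'
from h import *
from scipy.spatial.transform import Rotation as R
im=env.get_image("top"); W=cloud(im)
c=im["image"][225:280,280:410]; cv2.imwrite("pics/crop.png",cv2.resize(c,None,fx=6,fy=6,interpolation=cv2.INTER_CUBIC))
im2=env.get_image("scene");W2=cloud(im2)
for nm,c0 in [("round",(.466,-.205)),("bar",(.446,-.009))]:
  for w in (W,W2):
    m=(np.hypot(w[...,0]-c0[0],w[...,1]-c0[1])<.06)&(w[...,2]>.044)
    p=w[m]; xy=p[:,:2]; 
    print(nm,m.sum(),p.mean(0).round(4),"rect",[np.round(a,4) for a in cv2.minAreaRect((xy*1000).astype(np.float32))])
    m=(np.hypot(w[...,0]-c0[0],w[...,1]-c0[1])<.07)&(w[...,2]>.028); print("  pod",[np.round(a,1) for a in cv2.minAreaRect((w[m][:,:2]*1000).astype(np.float32))])
s=env.get_state(); M=R.from_quat(s["tool_rot"]).as_matrix(); print(M.round(3)); p=s["tcp_pos"]
print((M.T@(np.array([.466,-.205,.12])-p)*100).round(1), s["clock"])
E
```

```text
round 146 [ 0.4668 -0.2064  0.0509] rect [array([ 466.8605, -206.4855]), array([36.1395, 35.3785]), np.float64(62.6159)]
  pod [array([ 467.3, -206.8]), array([75.7, 77.2]), np.float64(4.8)]
round 139 [ 0.4686 -0.2076  0.0504] rect [array([ 467.9938, -206.2798]), array([36.1399, 37.0853]), np.float64(1.8913)]
  pod [array([ 468.1, -207.5]), array([76.8, 76.1]), np.float64(4.2)]
bar 160 [ 0.4451 -0.0101  0.0509] rect [array([445.3273, -10.1164]), array([59.5005, 19.9802]), np.float64(79.6253)]
  pod [array([445.4, -10.2]), array([75.5, 76. ]), np.float64(79.4)]
bar 130 [ 0.4468 -0.0122  0.0504] rect [array([445.715 , -10.2152]), array([61.0277, 22.3016]), np.float64(79.7114)]
  pod [array([446.2, -10.9]), array([77.6, 77.6]), np.float64(79.2)]
[[-0.     0.328  0.945]
 [-0.     0.945 -0.328]
 [-1.    -0.     0.   ]]
[  7.2 -66.6  50.7] 1.2
```

View pics/crop.png

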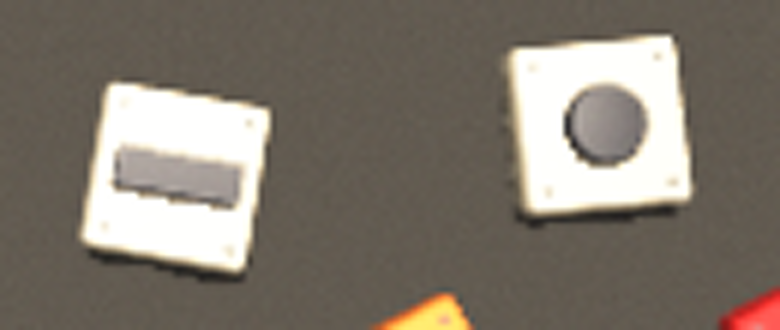

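The crop confirms the beige bar pod (left, crop 178,176) and the beige large round pod (right, crop 606,124). Sizes and heights fit. Now I move above the round pod with the fingers closed.

```bash
python3 -m pendant '[{"fingers":0,"offset":[0,-1.6,1.2],"twist":0},{"fingers":0,"offset":[0,-4.8,3.6],"twist":0},{"fingers":0,"offset":[0,-8.8,6.7],"twist":0},{"fingers":0,"offset":[0,-12.8,9.7],"twist":0},{"fingers":0,"offset":[0,-16.8,12.7],"twist":0},{"fingers":0,"offset":[0,-20.8,15.8],"twist":0},{"fingers":0,"offset":[0,-24.8,18.8],"twist":0},{"fingers":0,"offset":[0,-28.8,21.8],"twist":0}]' 20
python3 -m pendant '[{"fingers":0,"offset":[0,-4,3],"twist":0},{"fingers":0,"offset":[0,-8,6.1],"twist":0},{"fingers":0,"offset":[0,-12,9.1],"twist":0},{"fingers":0,"offset":[0,-16,12.1],"twist":0},{"fingers":0,"offset":[0,-20,15.2],"twist":0},{"fingers":0,"offset":[0,-24,18.2],"twist":0},{"fingers":0,"offset":[0,-26.4,20],"twist":0},{"fingers":0,"offset":[0,-28,21.2],"twist":0}]'
python3 - <<'E'
from h import *
from scipy.spatial.transform import Rotation as R
s=env.get_state(); M=R.from_quat(s["tool_rot"]).as_matrix(); print(M.round(3)); p=s["tcp_pos"]
print((M.T@(np.array([.4674,-.2067,.12])-p)*100).round(2), s["clock"],s["force"],s["finger_gap"])
E
```

```text
clock: 2.0
tcp_pos: [0.3163, 0.2463, 0.1918]
tool_rot: [0.118, 0.697, -0.117, 0.697]
force: [1.4, 0.7, 0.2]
finger_gap: 0.0331
clock: 2.8
tcp_pos: [0.425, -0.0884, 0.1919]
tool_rot: [0.118, 0.697, -0.118, 0.697]
force: [-1.0, 1.3, -0.8]
finger_gap: 0.0006
[[ 0.001  0.33   0.944]
 [-0.     0.944 -0.33 ]
 [-1.    -0.     0.001]]
[ 7.2  -9.77  7.9 ] 2.8 [-1.02803064  1.34977008 -0.76606338] 0.0005974033868964545
```

```bash
python3 -m pendant '[{"fingers":0,"offset":[1,-3,2.4],"twist":0},{"fingers":0,"offset":[3,-6,4.7],"twist":0},{"fingers":0,"offset":[5,-8.4,6.7],"twist":0},{"fingers":0,"offset":[6.5,-9.5,7.7],"twist":0},{"fingers":0,"offset":[7.2,-9.8,7.9],"twist":0},{"fingers":0,"offset":[7.2,-9.8,7.9],"twist":0},{"fingers":0,"offset":[7.2,-9.8,7.9],"twist":0}]'
python3 - <<'E'
from h import *
from scipy.spatial.transform import Rotation as R
s=env.get_state(); M=R.from_quat(s["tool_rot"]).as_matrix(); p=s["tcp_pos"]
print((M.T@(np.array([.4674,-.2067,.069])-p)*100).round(2), s["clock"],s["force"])
im=env.get_image("wrist"); cv2.imwrite("pics/w1.png",im["image"])
K=im["K"];H=np.linalg.inv(im["hand_eye"])
def proj(w):
    c=H@np.append(M.T@(w-p),1); r=np.hypot(c[0],c[1]); t=np.arctan2(r,c[2]); return [K[0,2]+K[0,0]*t*c[0]/r,K[1,2]+K[1,1]*t*c[1]/r]
print("pred centre px",proj(np.array([.4674,-.2067,.052])),"tip",proj(p+M@[env.nose_length,0,0]))
for o in env.outline_of("wrist","round_top"): print(o["confidence"],o["location"],o["region"].sum())
sc=env.get_image("scene"); W=cloud(sc)
E
```

```text
clock: 3.5
tcp_pos: [0.4672, -0.2036, 0.1202]
tool_rot: [0.117, 0.697, -0.117, 0.697]
force: [-0.0, 0.1, 0.1]
finger_gap: 0.0009
[ 5.12 -0.29  0.12] 3.5 [-0.01680416  0.13343272  0.11855139]
pred centre px [np.float64(275.97112516809005), np.float64(212.76268377696562)] tip [np.float64(279.3321368276536), np.float64(230.35463427128812)]
0.89 [280.7, 207.9] 1616
0.65 [126.7, 137.5] 1405
0.54 [167.1, 330.2] 322
```

View pics/w1.png

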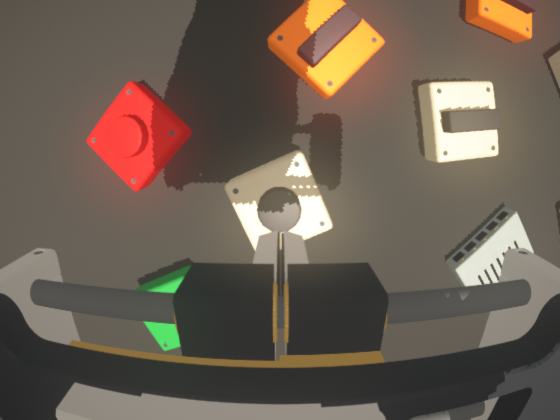

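The wrist view shows the beige round button at about (279,209), directly under the fingertips and within 3 px of the prediction. Descending.

```bash
python3 -m pendant '[{"fingers":0,"offset":[1,-0.1,0.1],"twist":0},{"fingers":0,"offset":[2.5,-0.1,0.1],"twist":0},{"fingers":0,"offset":[3.7,-0.1,0.1],"twist":0},{"fingers":0,"offset":[4.3,-0.1,0.1],"twist":0},{"fingers":0,"offset":[4.6,-0.1,0.1],"twist":0},{"fingers":0,"offset":[4.6,-0.1,0.1],"twist":0},{"fingers":0,"offset":[4.6,-0.1,0.1],"twist":0}]'
python3 -m pendant '[{"fingers":0,"offset":[0.1,0,0],"twist":0},{"fingers":0,"offset":[0.2,0,0],"twist":0},{"fingers":0,"offset":[0.3,0,0],"twist":0},{"fingers":0,"offset":[0.4,0,0],"twist":0},{"fingers":0,"offset":[0.5,0,0],"twist":0},{"fingers":0,"offset":[0.6,0,0],"twist":0},{"fingers":0,"offset":[0.7,0,0],"twist":0},{"fingers":0,"offset":[0.7,0,0],"twist":0}]'
```

```text
clock: 4.35
tcp_pos: [0.4678, -0.2058, 0.0738]
tool_rot: [0.117, 0.697, -0.118, 0.697]
force: [-0.0, -0.3, 0.5]
finger_gap: 0.0006
clock: 5.15
tcp_pos: [0.4676, -0.2056, 0.0664]
tool_rot: [0.117, 0.697, -0.117, 0.697]
force: [-0.0, 0.1, 0.8]
finger_gap: 0.0004
```

```bash
python3 -m pendant '[{"fingers":0,"offset":[0.1,0,0],"twist":0},{"fingers":0,"offset":[0.2,0,0],"twist":0},{"fingers":0,"offset":[0.2,0,0],"twist":0}]'
python3 -m pendant '[{"fingers":0,"offset":[0.1,0,0],"twist":0},{"fingers":0,"offset":[0.2,0,0],"twist":0},{"fingers":0,"offset":[0.2,0,0],"twist":0}]'
python3 -m pendant '[{"fingers":0,"offset":[0.1,0,0],"twist":0},{"fingers":0,"offset":[0.1,0,0],"twist":0}]'
```

```text
clock: 5.45
tcp_pos: [0.4677, -0.2056, 0.0645]
tool_rot: [0.117, 0.697, -0.117, 0.697]
force: [-0.7, 0.6, -0.2]
finger_gap: 0.0009
clock: 5.75
tcp_pos: [0.4677, -0.2056, 0.0625]
tool_rot: [0.117, 0.697, -0.117, 0.697]
force: [-0.0, 0.8, -0.2]
finger_gap: 0.0004
clock: 5.95
tcp_pos: [0.4677, -0.2057, 0.0615]
tool_rot: [0.117, 0.697, -0.118, 0.697]
force: [-0.4, 1.0, -0.5]
finger_gap: 0.0003
```

No force, although the tips should be about 7 mm into the travel. I'll look before going on.

```bash
python3 - <<'E'
from h import *
s=env.get_state(); print(env.nose_length,s["tcp_pos"],s["force"],s["moment"],s["joint_torque"])
w=env.get_image("wrist")["image"]; c=env.get_image("scene"); i=c["image"]
a=cv2.resize(w[120:330,180:380],(400,420)); b=cv2.resize(i[225:295,160:230],(400,400),interpolation=cv2.INTER_CUBIC)
b=cv2.copyMakeBorder(b,0,20,0,0,0); cv2.imwrite("pics/c2.png",np.hstack([a,b]))
W=cloud(c);P=W[(np.hypot(W[...,0]-.4677,W[...,1]+.2057)<.05)&(W[...,2]>.03)]
print(np.histogram(P[:,2],bins=np.arange(.03,.1,.004)))
for z in (.05,):pass
E
```

```text
0.017 [ 0.46765829 -0.20565681  0.06150569] [-0.40381391  1.04810089 -0.51052016] [ 0.00661391 -0.00531625 -0.04926143] [ 4.99508937e-02 -6.69585156e+01  1.18445072e+01 -3.10002673e+01
  8.90265423e-03  1.23069005e-02  3.01841693e-02]
(array([139, 261,  36,   7,  31,  63,   7,   0,   0,   0,   0,   3,   4,
         6,   6,   7,   8]), array([0.03 , 0.034, 0.038, 0.042, 0.046, 0.05 , 0.054, 0.058, 0.062,
       0.066, 0.07 , 0.074, 0.078, 0.082, 0.086, 0.09 , 0.094, 0.098]))
```

View pics/c2.png

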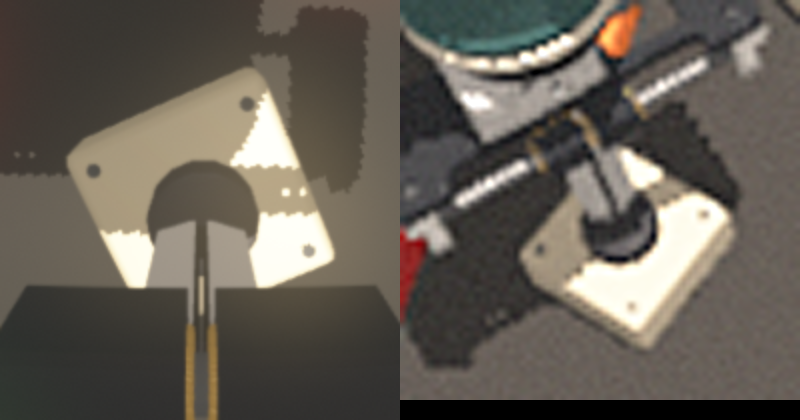

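The button is still up and the fingertips are centred over it, so they end higher than nominal. I'll keep feeling downward gently.

```bash
for i in 1 2 3; do python3 -m pendant '[{"fingers":0,"offset":[0.1,0,0],"twist":0},{"fingers":0,"offset":[0.2,0,0],"twist":0},{"fingers":0,"offset":[0.2,0,0],"twist":0}]' | grep -E 'tcp|force|clock'; done
```

```text
clock: 6.35
tcp_pos: [0.4677, -0.2056, 0.0595]
force: [0.6, 0.3, 0.1]
clock: 6.65
tcp_pos: [0.4676, -0.2056, 0.0575]
force: [0.2, -0.5, 0.1]
clock: 6.95
tcp_pos: [0.4676, -0.2056, 0.0555]
force: [0.7, 0.2, 0.1]
```

```bash
python3 - <<'E'
from h import *
s=env.get_state(); c=env.get_image("scene"); i=c["image"]
W=cloud(c);m=(np.hypot(W[...,0]-.4677,W[...,1]+.2057)<.03)&(W[...,2]>.03)
P=W[m]; print(np.histogram(P[:,2],bins=np.arange(.03,.1,.004)))
Q=P[P[:,2]>.054]; print(Q[np.argsort(Q[:,2])][:8].round(3))
d=P[(P[:,2]>.042)&(P[:,2]<.056)]; print(len(d),np.median(d,0))
cv2.imwrite("pics/c3.png",cv2.resize(i[235:290,165:235],(763,600),interpolation=cv2.INTER_CUBIC))
E
```

```text
(array([43, 97, 22,  6, 42, 43,  9,  0,  1,  0,  3,  5,  6,  7,  7,  7,  8]), array([0.03 , 0.034, 0.038, 0.042, 0.046, 0.05 , 0.054, 0.058, 0.062,
       0.066, 0.07 , 0.074, 0.078, 0.082, 0.086, 0.09 , 0.094, 0.098]))
[[ 0.469 -0.21   0.054]
 [ 0.47  -0.198  0.054]
 [ 0.476 -0.212  0.054]
 [ 0.472 -0.204  0.054]
 [ 0.477 -0.197  0.055]
 [ 0.483 -0.208  0.055]
 [ 0.475 -0.195  0.055]
 [ 0.481 -0.205  0.055]]
99 [ 0.47469284 -0.21183024  0.05013477]
```

View pics/c3.png

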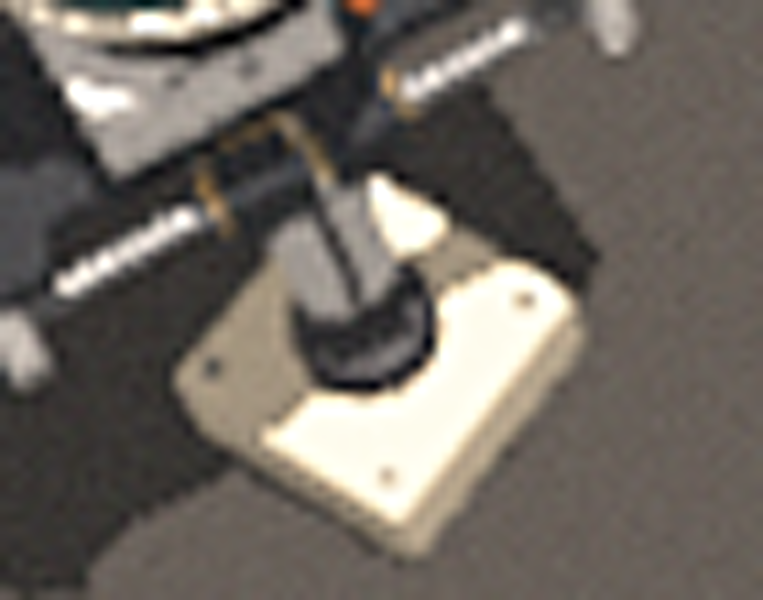

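The crop shows the button still up at z≈0.050 and the fingertips ending a little above it. Depth agrees, so I continue by feel.

```bash
for i in 1 2 ; do python3 -m pendant '[{"fingers":0,"offset":[0.1,0,0],"twist":0},{"fingers":0,"offset":[0.2,0,0],"twist":0},{"fingers":0,"offset":[0.2,0,0],"twist":0}]' | grep -E 'tcp|force|clock'; done
python3 -m pendant '[{"fingers":0,"offset":[0.1,0,0],"twist":0},{"fingers":0,"offset":[0.1,0,0],"twist":0}]'
python3 - <<'E'
from h import *
c=env.get_image("scene"); W=cloud(c);m=(np.hypot(W[...,0]-.4677,W[...,1]+.2057)<.03)&(W[...,2]>.03)
P=W[m]; print(np.histogram(P[:,2],bins=np.arange(.03,.1,.004))[0])
d=P[(P[:,2]>.04)&(P[:,2]<.056)]; print(len(d),np.median(d,0))
E
```

```text
clock: 7.3
tcp_pos: [0.4676, -0.2056, 0.0534]
force: [-0.8, -0.8, -0.0]
clock: 7.6
tcp_pos: [0.4676, -0.2056, 0.0515]
force: [-0.7, 0.4, -0.3]
clock: 7.8
tcp_pos: [0.4677, -0.2056, 0.0505]
tool_rot: [0.117, 0.697, -0.117, 0.697]
force: [-0.2, 0.1, -0.5]
finger_gap: 0.0005
[ 38 104  17  10  27  56   1   1   3   3   3   6   9   5   6   9   7]
95 [ 0.47526416 -0.21264442  0.05091393]
```

```bash
for i in 1 2 3 4 ; do python3 -m pendant '[{"fingers":0,"offset":[0.1,0,0],"twist":0},{"fingers":0,"offset":[0.1,0,0],"twist":0}]' | grep -E 'tcp|force|clock'; done
```

```text
clock: 8.05
tcp_pos: [0.4677, -0.2056, 0.0495]
force: [-0.3, -0.3, 0.0]
clock: 8.25
tcp_pos: [0.4677, -0.2056, 0.0485]
force: [-0.5, -0.6, -0.1]
clock: 8.45
tcp_pos: [0.4676, -0.2056, 0.0475]
force: [0.2, 1.4, 0.1]
clock: 8.65
tcp_pos: [0.4677, -0.2056, 0.0465]
force: [0.2, -0.4, -0.6]
```

```bash
python3 - <<'E'
from h import *
c=env.get_image("scene"); W=cloud(c);m=(np.hypot(W[...,0]-.4677,W[...,1]+.2057)<.03)&(W[...,2]>.03)
P=W[m]; print(np.histogram(P[:,2],bins=np.arange(.03,.1,.004))[0])
d=P[(P[:,2]>.04)&(P[:,2]<.056)]; print(len(d),np.median(d,0))
w=env.get_image("wrist")["image"]
a=cv2.resize(w[120:330,180:380],(400,420)); b=cv2.resize(c["image"][235:290,172:227],(400,400),interpolation=cv2.INTER_CUBIC)
b=cv2.copyMakeBorder(b,0,20,0,0,0); cv2.imwrite("pics/c4.png",np.hstack([a,b]))
E
```

```text
[ 37 102  23  11  29  44   1   2   3   6   8   6   8   7   5   9   5]
88 [ 0.47601833 -0.21255195  0.05006595]
```

View pics/c4.png

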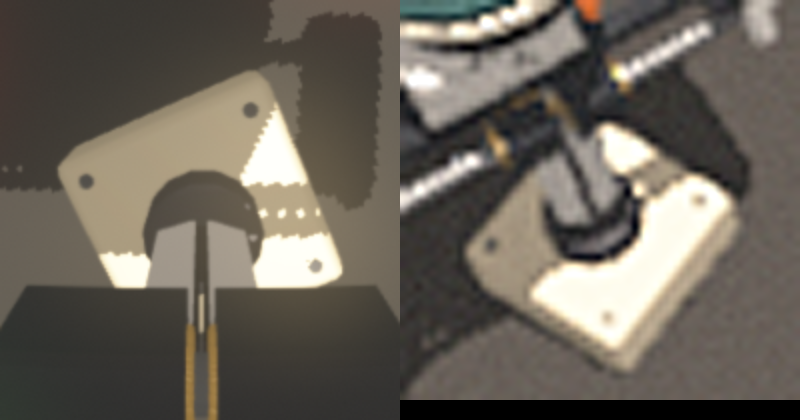

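The fingertips are still centred on the button, nearly touching it, and the button is up. Continuing in 1 mm steps.

```bash
for i in 1 2 3 4 ; do python3 -m pendant '[{"fingers":0,"offset":[0.1,0,0],"twist":0},{"fingers":0,"offset":[0.1,0,0],"twist":0}]' | grep -E 'tcp|force|clock'; done
```

```text
clock: 8.95
tcp_pos: [0.4677, -0.2056, 0.0455]
force: [0.4, 0.0, 0.1]
clock: 9.15
tcp_pos: [0.4677, -0.2056, 0.0445]
force: [-0.4, -0.3, -0.4]
clock: 9.35
tcp_pos: [0.4677, -0.2056, 0.0435]
force: [-0.4, -0.3, 0.9]
clock: 9.55
tcp_pos: [0.4677, -0.2057, 0.0425]
force: [-0.4, -0.2, 0.4]
```

```bash
for i in 1 2 3 ; do python3 -m pendant '[{"fingers":0,"offset":[0.1,0,0],"twist":0},{"fingers":0,"offset":[0.1,0,0],"twist":0}]' | grep -E 'tcp|force|clock'; done
python3 - <<'E'
from h import *
c=env.get_image("scene"); W=cloud(c);m=(np.hypot(W[...,0]-.4677,W[...,1]+.2057)<.03)&(W[...,2]>.03)
P=W[m]; print(np.histogram(P[:,2],bins=np.arange(.03,.1,.004))[0])
d=P[(P[:,2]>.04)&(P[:,2]<.056)]; print(len(d),np.median(d,0))
E
```

```text
clock: 9.75
tcp_pos: [0.4677, -0.2056, 0.0415]
force: [0.4, -0.1, -0.2]
clock: 9.95
tcp_pos: [0.4676, -0.2056, 0.0405]
force: [0.3, 0.2, 0.6]
clock: 10.15
tcp_pos: [0.4677, -0.2056, 0.0395]
force: [0.1, -0.2, 0.3]
[ 39 106  13  13  30  28   7   7   6   3   9   8   6   7   7   5   7]
80 [ 0.47720729 -0.21322054  0.04889099]
```

```bash
for i in 1 2 3 ; do python3 -m pendant '[{"fingers":0,"offset":[0.1,0,0],"twist":0},{"fingers":0,"offset":[0.1,0,0],"twist":0}]' | grep -E 'tcp|force|clock'; done
python3 - <<'E'
from h import *
c=env.get_image("scene"); W=cloud(c);m=(np.hypot(W[...,0]-.4677,W[...,1]+.2057)<.03)&(W[...,2]>.03)
P=W[m]; print(np.histogram(P[:,2],bins=np.arange(.03,.1,.004))[0])
for lo in (.476,.48): 
  d=P[(P[:,0]>lo)&(P[:,2]>.0415)&(P[:,2]<.06)&(np.hypot(P[:,0]-.468,P[:,1]+.207)<.016)]; print(len(d),np.median(d,0),d[:,2].std())
E
```

```text
clock: 10.4
tcp_pos: [0.4676, -0.2056, 0.0385]
force: [0.2, -0.1, 0.2]
clock: 10.6
tcp_pos: [0.4677, -0.2057, 0.0376]
force: [-1.4, 0.4, 2.4]
clock: 10.8
tcp_pos: [0.4677, -0.2057, 0.0366]
force: [-0.7, -0.8, 2.9]
[ 36 107  20  16  36  20   5   8   4   6   5   7   8   6   7   7   6]
23 [ 0.4780642  -0.2064669   0.04870804] 0.0033842336124558265
6 [ 0.48143961 -0.20537789  0.04800824] 0.001765339456749591
```

Contact at TCP z≈0.038, with force now rising along the spring line. Pressing on to the stop (z≈0.030).

```bash
python3 -m pendant '[{"fingers":0,"offset":[0.1,0,0],"twist":0},{"fingers":0,"offset":[0.2,0,0],"twist":0},{"fingers":0,"offset":[0.3,0,0],"twist":0},{"fingers":0,"offset":[0.4,0,0],"twist":0},{"fingers":0,"offset":[0.5,0,0],"twist":0},{"fingers":0,"offset":[0.5,0,0],"twist":0}]'| grep -E 'tcp|force|clock'
for i in 1 2; do python3 -m pendant '[{"fingers":0,"offset":[0.05,0,0],"twist":0},{"fingers":0,"offset":[0.1,0,0],"twist":0}]' | grep -E 'tcp|force|clock'; done
```

```text
clock: 11.45
tcp_pos: [0.4677, -0.2057, 0.0315]
force: [-0.9, 0.9, 5.6]
clock: 11.65
tcp_pos: [0.4678, -0.2057, 0.0306]
force: [-1.0, 0.9, 5.3]
clock: 11.85
tcp_pos: [0.4679, -0.2057, 0.0301]
force: [-6.1, 3.1, 24.5]
```

Hard stop reached. I'll ease off slightly and hold about 2 s in all.

```bash
python3 -m pendant '[{"fingers":0,"offset":[-0.02,0,0],"twist":0},{"fingers":0,"offset":[-0.02,0,0],"twist":0},{"fingers":0,"offset":[-0.02,0,0],"twist":0}]'| grep -E 'tcp|force|clock'
```

```text
clock: 12.15
tcp_pos: [0.4678, -0.2057, 0.0302]
force: [-3.5, 2.1, 14.6]
```

```bash
H='{"fingers":0,"offset":[0,0,0],"twist":0}'; python3 -m pendant '[{"fingers":0,"offset":[0,0,0],"twist":0},{"fingers":0,"offset":[0,0,0],"twist":0},{"fingers":0,"offset":[0,0,0],"twist":0},{"fingers":0,"offset":[0,0,0],"twist":0},{"fingers":0,"offset":[0,0,0],"twist":0},{"fingers":0,"offset":[0,0,0],"twist":0},{"fingers":0,"offset":[0,0,0],"twist":0},{"fingers":0,"offset":[0,0,0],"twist":0}]'| grep -E 'tcp|force|clock'
python3 -m pendant '[{"fingers":0,"offset":[0,0,0],"twist":0},{"fingers":0,"offset":[0,0,0],"twist":0},{"fingers":0,"offset":[0,0,0],"twist":0},{"fingers":0,"offset":[0,0,0],"twist":0},{"fingers":0,"offset":[0,0,0],"twist":0},{"fingers":0,"offset":[0,0,0],"twist":0},{"fingers":0,"offset":[0,0,0],"twist":0},{"fingers":0,"offset":[0,0,0],"twist":0}]'| grep -E 'tcp|force|clock'
python3 -m pendant '[{"fingers":0,"offset":[-0.2,0,0],"twist":0},{"fingers":0,"offset":[-0.5,0,0],"twist":0},{"fingers":0,"offset":[-0.8,0,0],"twist":0},{"fingers":0,"offset":[-1.2,0,0],"twist":0},{"fingers":0,"offset":[-2.5,0,0],"twist":0},{"fingers":0,"offset":[-4.5,0,0],"twist":0},{"fingers":0,"offset":[-5.5,0,0],"twist":0},{"fingers":0,"offset":[-5.5,0,0],"twist":0}]'| grep -E 'tcp|force|clock'
python3 - <<'E'
from h import *
from scipy.spatial.transform import Rotation as R
c=env.get_image("scene"); W=cloud(c)
m=(np.hypot(W[...,0]-.468,W[...,1]+.207)<.018)&(W[...,2]>.042)&(W[...,2]<.06);print(m.sum(),np.median(W[m],0))
m=(np.hypot(W[...,0]-.468,W[...,1]+.207)<.07)&(W[...,2]>.028)&(W[...,2]<.058);print([np.round(a,1) for a in cv2.minAreaRect((W[m][:,:2]*1000).astype(np.float32))])
s=env.get_state(); M=R.from_quat(s["tool_rot"]).as_matrix(); p=s["tcp_pos"]
print((M.T@(np.array([.4455,-.0105,.038])-p)*100).round(2),s["force"],s["clock"])
E
```

```text
clock: 12.95
tcp_pos: [0.4678, -0.2057, 0.0302]
force: [-4.3, 2.4, 13.7]
clock: 13.75
tcp_pos: [0.4679, -0.2057, 0.0302]
force: [-3.5, 2.2, 15.3]
clock: 14.55
tcp_pos: [0.4685, -0.2058, 0.0862]
force: [-0.2, 0.3, -0.0]
119 [ 0.46912493 -0.20818129  0.05143086]
[array([ 467.9, -207.4]), array([77.5, 75.8]), np.float64(3.9)]
[ 4.72 17.68 -8.53] [ 0.36822579 -0.54203836 -0.49094859] 14.6
```

The round button is back up and the pod is unmoved. On to the bar, turning −9° so the fingertips lie along it.

```bash
python3 -m pendant '[{"fingers":0,"offset":[0,2,-1],"twist":-1},{"fingers":0,"offset":[0,5.5,-2.7],"twist":-3},{"fingers":0,"offset":[0,9.5,-4.6],"twist":-5},{"fingers":0,"offset":[0,13.5,-6.5],"twist":-7},{"fingers":0,"offset":[0,16.3,-7.9],"twist":-9},{"fingers":0,"offset":[0,17.6,-8.5],"twist":-9},{"fingers":0,"offset":[0,17.7,-8.5],"twist":-9},{"fingers":0,"offset":[0,17.7,-8.5],"twist":-9}]'
python3 - <<'E'
from h import *
from scipy.spatial.transform import Rotation as R
s=env.get_state(); M=R.from_quat(s["tool_rot"]).as_matrix(); p=s["tcp_pos"]
print((M.T@(np.array([.4455,-.0105,.038])-p)*100).round(2),M[:,1].round(3),s["clock"])
w=env.get_image("wrist")["image"]
c=env.get_image("scene")
a=cv2.resize(w[100:310,180:380],(400,420)); b=cv2.resize(c["image"][180:250,205:275],(400,400),interpolation=cv2.INTER_CUBIC)
b=cv2.copyMakeBorder(b,0,20,0,0,0); cv2.imwrite("pics/c5.png",np.hstack([a,b]))
E
```

```text
clock: 15.4
tcp_pos: [0.4453, -0.0108, 0.0844]
tool_rot: [0.062, 0.705, -0.062, 0.704]
force: [-0.3, -0.1, -0.4]
finger_gap: 0.0003
[4.64 0.04 0.02] [ 0.175  0.984 -0.   ] 15.4
```

View pics/c5.png

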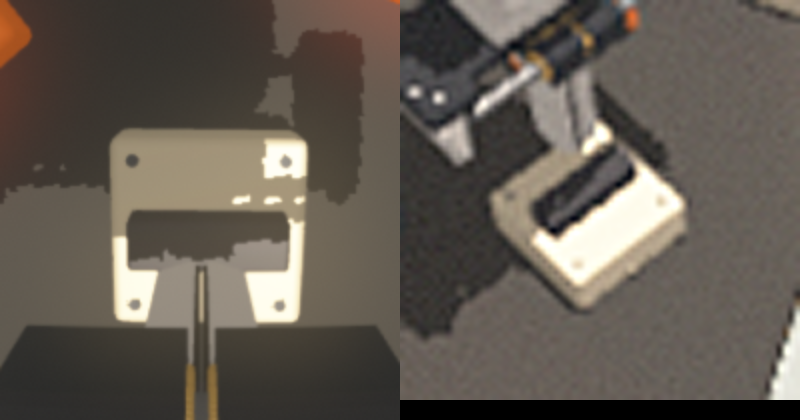

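The wrist view shows the fingertips lined up with the bar (crop 208,240). Descend to about 6 mm above contact and check.

```bash
python3 -m pendant '[{"fingers":0,"offset":[0.8,0,0],"twist":0},{"fingers":0,"offset":[2,0,0],"twist":0},{"fingers":0,"offset":[3.2,0,0],"twist":0},{"fingers":0,"offset":[3.8,0,0],"twist":0},{"fingers":0,"offset":[4.1,0,0],"twist":0},{"fingers":0,"offset":[4.1,0,0],"twist":0}]'
python3 - <<'E'
from h import *
w=env.get_image("wrist")["image"]
c=env.get_image("scene")
a=cv2.resize(w[100:310,180:380],(400,420)); b=cv2.resize(c["image"][190:240,213:263],(400,400),interpolation=cv2.INTER_CUBIC)
b=cv2.copyMakeBorder(b,0,20,0,0,0); cv2.imwrite("pics/c6.png",np.hstack([a,b]))
E
```

```text
clock: 16.1
tcp_pos: [0.4452, -0.0108, 0.0434]
tool_rot: [0.062, 0.705, -0.063, 0.704]
force: [0.5, 0.1, -0.4]
finger_gap: 0.0002
```

View pics/c6.png

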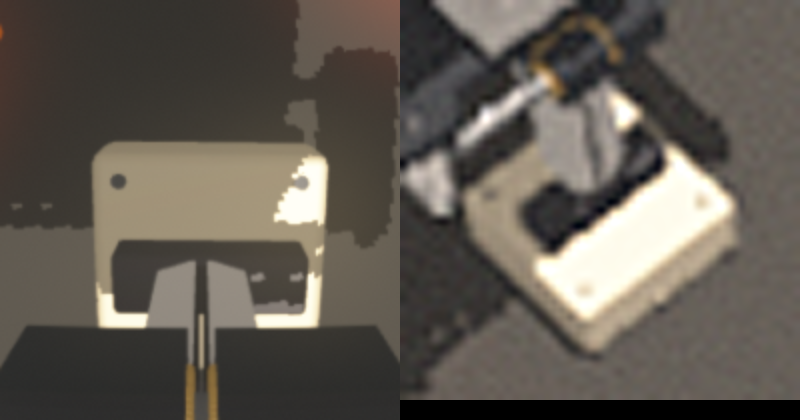

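The fingertips sit over the middle of the bar (crop 203,285 against bar centre 210,277). Press now.

```bash
python3 -m pendant '[{"fingers":0,"offset":[0.2,0.1,-0.1],"twist":0},{"fingers":0,"offset":[0.4,0.1,-0.1],"twist":0},{"fingers":0,"offset":[0.5,0.1,-0.1],"twist":0},{"fingers":0,"offset":[0.6,0.1,-0.1],"twist":0},{"fingers":0,"offset":[0.7,0.1,-0.1],"twist":0},{"fingers":0,"offset":[0.7,0.1,-0.1],"twist":0}]'| grep -E 'tcp|force|clock'
python3 -m pendant '[{"fingers":0,"offset":[0.1,0,0],"twist":0},{"fingers":0,"offset":[0.2,0,0],"twist":0},{"fingers":0,"offset":[0.3,0,0],"twist":0},{"fingers":0,"offset":[0.4,0,0],"twist":0},{"fingers":0,"offset":[0.4,0,0],"twist":0}]'| grep -E 'tcp|force|clock'
```

```text
clock: 16.8
tcp_pos: [0.4446, -0.0094, 0.0367]
force: [-1.1, 0.9, 2.4]
clock: 17.3
tcp_pos: [0.4446, -0.0094, 0.0327]
force: [-0.3, 1.6, 4.3]
```

```bash
python3 -m pendant '[{"fingers":0,"offset":[0.05,0,0],"twist":0},{"fingers":0,"offset":[0.1,0,0],"twist":0},{"fingers":0,"offset":[0.1,0,0],"twist":0}]' | grep -E 'tcp|force|clock'
```

```text
clock: 17.6
tcp_pos: [0.4446, -0.0094, 0.0318]
force: [-0.9, 1.8, 4.5]
```

```bash
python3 -m pendant '[{"fingers":0,"offset":[0.05,0,0],"twist":0},{"fingers":0,"offset":[0.1,0,0],"twist":0},{"fingers":0,"offset":[0.1,0,0],"twist":0}]' | grep -E 'tcp|force|clock'
python3 -m pendant '[{"fingers":0,"offset":[0.04,0,0],"twist":0},{"fingers":0,"offset":[0.04,0,0],"twist":0}]' | grep -E 'tcp|force|clock'
```

```text
clock: 17.9
tcp_pos: [0.4446, -0.0094, 0.0308]
force: [-0.8, 2.2, 5.7]
clock: 18.1
tcp_pos: [0.4446, -0.0094, 0.0304]
force: [-0.5, 2.5, 5.0]
```

```bash
python3 -m pendant '[{"fingers":0,"offset":[0.03,0,0],"twist":0},{"fingers":0,"offset":[0.03,0,0],"twist":0}]' | grep -E 'tcp|force|clock'
```

```text
clock: 18.3
tcp_pos: [0.4447, -0.0094, 0.0303]
force: [-3.3, 2.1, 12.6]
```

Right down (12.6 N against the stop). Hold about 2 s, then release and withdraw.

```bash
python3 -m pendant '[{"fingers":0,"offset":[0,0,0],"twist":0},{"fingers":0,"offset":[0,0,0],"twist":0},{"fingers":0,"offset":[0,0,0],"twist":0},{"fingers":0,"offset":[0,0,0],"twist":0},{"fingers":0,"offset":[0,0,0],"twist":0},{"fingers":0,"offset":[0,0,0],"twist":0},{"fingers":0,"offset":[0,0,0],"twist":0},{"fingers":0,"offset":[0,0,0],"twist":0}]'| grep -E 'tcp|force|clock'
python3 -m pendant '[{"fingers":0,"offset":[0,0,0],"twist":0},{"fingers":0,"offset":[0,0,0],"twist":0},{"fingers":0,"offset":[0,0,0],"twist":0},{"fingers":0,"offset":[0,0,0],"twist":0},{"fingers":0,"offset":[0,0,0],"twist":0},{"fingers":0,"offset":[0,0,0],"twist":0},{"fingers":0,"offset":[0,0,0],"twist":0},{"fingers":0,"offset":[0,0,0],"twist":0}]'| grep -E 'tcp|force|clock'
python3 -m pendant '[{"fingers":0,"offset":[0,0,0],"twist":0},{"fingers":0,"offset":[0,0,0],"twist":0},{"fingers":0,"offset":[-0.2,0,0],"twist":0},{"fingers":0,"offset":[-0.5,0,0],"twist":0},{"fingers":0,"offset":[-0.8,0,0],"twist":0},{"fingers":0,"offset":[-1.2,0,0],"twist":0},{"fingers":0,"offset":[-2.5,0,0],"twist":0},{"fingers":0,"offset":[-4.5,0,0],"twist":0}]'| grep -E 'tcp|force|clock'
python3 -m pendant '[{"fingers":0,"offset":[-3,0,0],"twist":0},{"fingers":0,"offset":[-6,0,0],"twist":0},{"fingers":0,"offset":[-9,0,0],"twist":0},{"fingers":0,"offset":[-11,0,0],"twist":0},{"fingers":0,"offset":[-12,0,0],"twist":0},{"fingers":0,"offset":[-12,0,0],"twist":0},{"fingers":0,"offset":[-12,0,0],"twist":0}]'| grep -E 'tcp|force|clock'
python3 - <<'E'
from h import *
c=env.get_image("scene"); W=cloud(c); t=env.get_image("top")
for n,x,y in [("round",.468,-.207),("bar",.446,-.0105)]:
    r=np.hypot(W[...,0]-x,W[...,1]-y); m=(r<.016)&(W[...,2]>.042)&(W[...,2]<.06);m2=(r<.07)&(W[...,2]>.028)&(W[...,2]<.058)
    print(n,np.median(W[m],0).round(4),[np.round(a,1) for a in cv2.minAreaRect((W[m2][:,:2]*1000).astype(np.float32))])
o=cv2.imread("pics/scene1.png"); d=cv2.absdiff(o,c["image"]).max(2); d=cv2.medianBlur(d,5)
for n,(u,v) in dict(small=(274,171),square=(319,204),sw=(285,244),mouse=(249,300),mug=(349,140),drv=(354,276),green=(185,323),red=(146,277),o1=(188,220),o2=(233,178)).items(): print(n,d[v-14:v+15,u-14:u+15].max(),end=" ")
print(env.get_state()["clock"],env.get_state()["force"]); cv2.imwrite("pics/end.png",c["image"])
E
```

```text
clock: 19.1
tcp_pos: [0.4447, -0.0094, 0.0302]
force: [-3.4, 2.4, 11.8]
clock: 19.9
tcp_pos: [0.4447, -0.0094, 0.0303]
force: [-2.3, 2.2, 11.3]
clock: 20.7
tcp_pos: [0.444, -0.0099, 0.0756]
force: [-0.2, -0.1, 0.1]
clock: 21.4
tcp_pos: [0.4442, -0.0094, 0.1945]
force: [0.6, -0.8, -0.7]
round [ 0.4683 -0.2071  0.0508] [array([ 468.4, -207.2]), array([77.6, 75.9]), np.float64(5.1)]
bar [ 0.4482 -0.0103  0.0507] [array([445.8, -10.5]), array([77.3, 76.8]), np.float64(79.1)]
small 6 square 5 sw 5 mouse 5 mug 6 drv 6 green 5 red 6 o1 102 o2 133 21.5 [ 0.79149654  0.07113455 -1.28214448]
```

View pics/end.png

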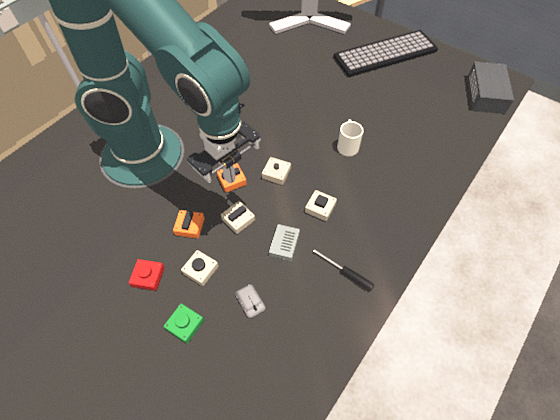

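The final picture shows everything in place: the round pod at (199,267), the bar pod at (238,216), both buttons up and the gripper clear. The image differences at the two orange pods come from the arm covering one and its shadow on the other. Handing in.

```bash
python3 -c "
from plant import env; print(env.hand_in())"
```

```text
the job is handed in; nothing more can be done
None
```

I pressed the beige large round button right down, held it about 2 s and let it up. I then did the same with the beige bar button and withdrew straight up, with about 21.5 s on the clock.

**Last checks:**
- **Buttons:** both tops read about 51 mm, so both came back up.
- **Target pods:** both stayed within about 0.5 mm of where they stood, and turned by no more than the measurement scatter (about 1°).
- **Bystanders and other pods:** the picture is unchanged at the square and small pods, mouse, switch, mug, screwdriver and the red and green pods. The arm and its shadow lay over the two orange pods, so I judged those by eye; they looked in place.
- **Forces:** the hold was about 14 N on the round button and 12 N on the bar. The round button briefly took about 24.5 N when it met its hard stop, firmer than "gently" asks, and I eased off at once.

**What disagreed:** contact came at TCP height 0.038 m, not the 0.069 m that the 17 mm nose length implies. I stopped trusting that figure and found the buttons by force and camera.

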